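# Lock, switch on and pulse the chopper

## Robot

A 7-joint arm with a two-finger parallel gripper is mounted at the origin on a cart in front of the work surface, level with it; the furniture and walls round the work are solid. World frame = base frame: x ahead of the robot, y to its left, z up, the work surface at z = 0. Lengths are in m, angles in rad, forces in N, time in s.
With the tool pointing down it reaches from about 0.4 to 0.85 m from the base axis. Payload 10.4 kg.
Tool frame: the origin (TCP) lies at the very end of the fingers, on their centre line; the grasp point (between the pads) lies 19 mm behind it (r.pinch_z is the distance from the TCP to the grasp point, in m); z points along the fingers, y is the line along which they close (so a half turn about z gives the same grasp; the last joint's range is limited). The gripper opens to 87 mm and grips with 3 to 60 N. Pads are 19 mm wide; open, the fingers measure 117 mm over their backs; the gripper's body (75 mm by 190 mm) begins 51 mm behind the grasp point.
Start: joints at [1.108, 0.332, -0.065, 1.46, 0.022, 1.35, -0.088], TCP at [0.266, -0.566, 0.223] pointing down, gripper open.
Joint ranges: [-2.6, 2.6], [-0.5, 2.12], [-1.47, 1.34], [0.16, 2.42], [-1.27, 4.41], [0.06, 2.06], [-2.6, 2.6]. Speed limits (rad/s): [2.22, 2.22, 2.79, 2.79, 3.14, 3.14, 3.14].

## Interface

Orientations are given as a unit quaternion [x, y, z, w].
In Python, from bench import sensors, vision, r gives the robot as it stands.
- The arm moves only by the shell command python3 -m crank 'ROWS' [OPENING] [FORCE]. ROWS is JSON, a list of rows, each a list of 2 entries, a list of its own where there are three numbers: the shift along the tool's x, y, z normalised to -1 to 1, where 1 is 3 cm, then the turn about the tool's z normalised to -1 to 1, where 1 is 8 degrees. A call has 1 to 12 rows; each row shifts and turns the commanded pose from where the row before left it, along the tool's axes as they then stand; what a row does not reach is not made up. A row lasts 1/8 s, in which the tool goes at most 62.5 mm and 10.7 degrees, less where a joint would pass 70% of its speed; a pose out of reach is approached as far as the arm can. A call with a number of a shift or a turn outside -1 to 1 is refused whole. A call with a gripper value outside its range is refused whole. OPENING is the opening, from 0 (shut) to 1 (fully open), set as the call begins (- or left out, the last holds). The fingers move at their own pace and stop on an object; FORCE is the grip in N (left out, the last holds). Time passes only in rows, so rows that do not move let the fingers close. It gives the time, the measured TCP pose, the force, the opening and the grip force at its end, in the units of the state.
- sensors.read_state(): the state, without advancing time (a new reading comes with each control period).
- vision.camera(name): name is "scene" or "top" or "wrist"; returns the picture (400x640x3 uint8, red, green, blue); there is no depth.
- vision.camera_model(name): a dict with "vertical_fov" (degrees; the focal length in pixels is half the picture's height over the tangent of half this angle, whatever the lens; pixels are square), "cx", "cy" (the principal point, pixels), "camera_from_world" (4x4, takes a point from world to camera coordinates); the wrist camera has in their place "hand_eye" (4x4, takes a point from camera to tool coordinates, whose origin is the TCP and whose axes are the flange's). Camera axes: x right, y down, z forward; pixel columns grow to the right and rows downward; lengths in m; the calibration is good to about 2 mm. A picture is of the moment at which its call begins: read the wrist's pose just before it. camera_model takes no time and is no camera call.
- r.close_job(): hands the job in; it is judged then, once.
The state is a dict: "time": time; "joint_positions": joint angles; "joint_vel": joint speeds; "joint_torque": joint torques, N m; "ee_pos": TCP position; "eef_rot": TCP orientation; "ft_force": force on the tool from outside, world axes, zero at the start; "torque": the same for the moment, N m; "width": finger opening in m; "grip_force": force on a finger pad.
Only numpy, scipy, OpenCV 4.12 (cv2) and the standard library are available. Lean on these libraries where they do the work, as an engineer would, in place of code of your own. Each camera call takes 0.05 s, during which the arm holds its last target. There are 200 camera calls.

## Task

Run the food chopper with your closed fingers: first push its lid-lock slide all the way across to the keeper block, then press the raised end of the rocker switch fully down, and last press the oblong pulse key right down and keep holding it: finish with the fingers still holding it down. Do these strictly in that order, do not press the round key, and do not pick up or push about anything that stands on or around the machine.

Things in the scene. Friction and masses are not known exactly. Their poses are not given: they have to be found in the camera images.
- chopper: Fixed low white food chopper, 235 x 300 mm, flat deck 55 mm above the worktop; bowl (lid top 70 mm above deck) at x=75, y=50 mm. Origin on the worktop, z up, x away from the operator (front edge x=-100 mm), y to the operator's left, turned up to 0.22 rad. Controls at x=-60 mm: three keys at y=108, 46, -16 mm (which key is where varies), right of them the slide.
- lock (a joint): Lid-lock slide: travel in m towards the chopper's -y (operator's right). Starts at 0 to 0.006; 0.025 is the stop, its steel bolt then in the keeper block (14 x 36 mm, 20 mm high, centred at chopper y=-136 mm). Needs about 2 N; no spring, stays where it is left.
- lock_top (a point): Centre of the top of the slide's upright tab (10 mm thick along the travel, 26 mm wide, top 25 mm above the deck), moving with it. At joint 0 it is at chopper x=-60, y=-98 mm. The deck is bare for 45 mm on its left, where a closed finger pair can go down to push its left face.
- rocker (a joint): Rocker switch, angle in rad: starts at 0 to 0.03 (off, the end away from the operator raised) and is fully on at its stop 0.34 (that end down flat, the near end raised). Needs about 2 N at the raised end; no spring: stays where it is left.
- rocker_top (a point): Point on top of the raised (chopper +x, far) half of the rocker, 20 mm from its hinge line, 8 mm from its end, moving with it. The rocker is a shallow V, 56 mm long (chopper x), 30 mm wide, hinged at its middle, 9 mm above the deck. This point is about 21 mm above the deck when off, 15 mm when fully on.
- bar (a joint): Oblong pulse key: travel in m, 0 up, 0.006 fully down. Spring key: 2.4 N to start, 4.8 N fully down; comes up when let go.
- bar_top (a point): Centre of the flat top of the oblong pulse key, 24 (x) x 46 (y) mm, 14 mm above the deck when up, moving with it; axes as the chopper's.
- disc (a joint): Round key, not to be pressed: travel in m, 0 up, 0.006 down; same spring as the oblong key.
- disc_top (a point): Centre of the flat top of the round key, 34 mm across, 14 mm above the deck when up.
- tin: Loose bystander: food tin, 75 mm across, 58 mm high, standing on the chopper's deck behind the slide. Origin under its centre.
- spice_jar: Loose bystander: spice jar with dark lid, 41 mm across, 105 mm high, left of the chopper. Origin under its centre.
- mug: Loose bystander: white mug, 84 x 119 x 99 mm high, right of the chopper. Origin under its centre.
- garlic: Loose bystander: garlic bulb, 53 mm across, 52 mm high, in front of the chopper's left half. Origin under its centre.
- peeler: Loose bystander: white-handled peeler, 170 x 25 x 18 mm, lying in front of the chopper's right half. Origin under its centre.

How it is judged:
By the outcome, as a careful person would: the job done as asked, in the order asked, and still so for the second after the job is handed in, while the arm keeps its last pose, push and grip.
It also fails if it takes over 38 s, if anything falls off the work surface, if the arm or the gripper's body presses on something with over 40 N, if the wrist force passes 120 N, or if a joint passes its speed limit or range.

## Working session

There is one attempt and no reset: what is moved stays moved. The work goes in short steps, Python scripts to look and compute and a shell command to move; the robot and the scene stay as the last step left them, time stands still between calls to the robot, and variables do not carry over. Pictures are saved under pics/ and viewed, at most 10 in all, crops included, and the job is handed in when it is done.

```bash
mkdir -p pics; ls; cat > h.py <<'E'
import numpy as np,cv2
from bench import sensors,vision,r
def cam(n):
    m=vision.camera_model(n); f=200/np.tan(np.radians(m["vertical_fov"]/2)); return m,f
def ray(n,u,v,z):
    m,f=cam(n); T=np.linalg.inv(np.array(m["camera_from_world"]))
    d=T[:3,:3]@np.array([(u-m["cx"])/f,(v-m["cy"])/f,1]); o=T[:3,3]
    return o+d*(z-o[2])/d[2]
def save(n,fn,im=None):
    im=vision.camera(n) if im is None else im
    cv2.imwrite("pics/"+fn,cv2.cvtColor(im,cv2.COLOR_RGB2BGR)); return im
E
python3 - <<'E'
from h import *
s=sensors.read_state();print(s["time"],s["ee_pos"],s["eef_rot"])
for n in("scene","top"): save(n,n+"0.png");print(vision.camera_model(n))
E
```

```text
pics
0.0 [ 0.26594339 -0.56514909  0.22173711] [ 9.75914916e-01  2.18150264e-01 -1.94535745e-04 -7.07371422e-04]
{'vertical_fov': 52.609036975306914, 'cx': 320.07559966995575, 'cy': 200.01394971188506, 'camera_from_world': array([[-0.78605773, -0.61809595, -0.00840506,  0.41292326],
       [-0.3391286 ,  0.44257204, -0.83013359,  0.2172452 ],
       [ 0.51682206, -0.64968253, -0.55750119,  1.02379812],
       [ 0.        ,  0.        ,  0.        ,  1.        ]])}
{'vertical_fov': 49.66675442366879, 'cx': 318.0390208556848, 'cy': 199.38494538076364, 'camera_from_world': array([[-0.01491402, -0.99987905, -0.0044112 ,  0.05188859],
       [-0.98605513,  0.01543886, -0.1657013 ,  0.5094511 ],
       [ 0.16574936,  0.00187842, -0.98616612,  1.16915931],
       [ 0.        ,  0.        ,  0.        ,  1.        ]])}
```

View pics/top0.png

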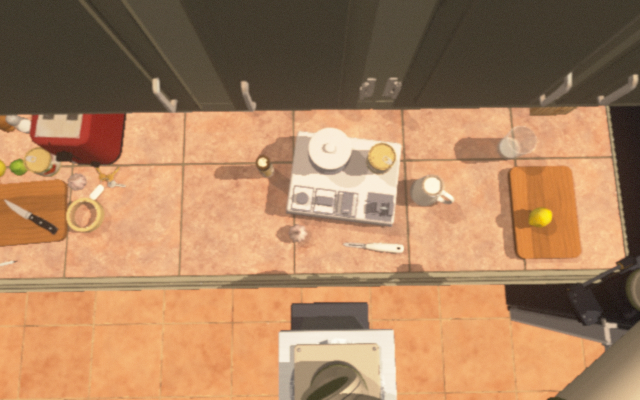

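View pics/scene0.png

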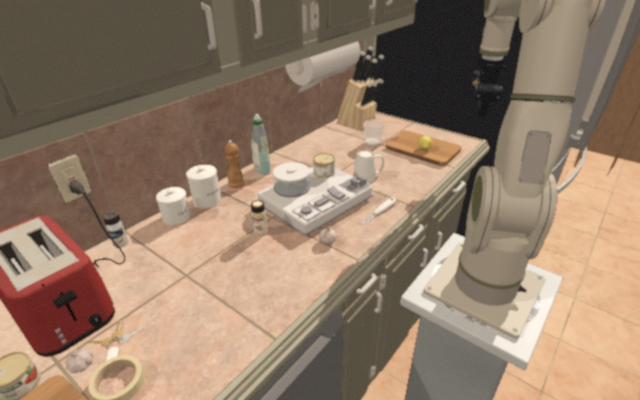

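The top view shows the chopper at about (345,180). Its controls run left to right: round key (302,199), oblong key (324,201), rocker (347,205), slide (380,208). I'll zoom in.

```bash
python3 - <<'E'
from h import *
im=cv2.cvtColor(cv2.imread("pics/top0.png"),cv2.COLOR_BGR2RGB)
c=cv2.resize(im[180:230,285:405],None,fx=6.6,fy=6.6,interpolation=cv2.INTER_CUBIC)
save(0,"crop0.png",c)
for n,u,v in(("disc",302,199),("bar",324.5,201),("rock",347,205)): print(n,ray("top",u,v,.069))
E
```

```text
disc [0.50750962 0.08801842 0.069     ]
bar [0.5009863  0.02641211 0.069     ]
rock [ 0.48893844 -0.03492581  0.069     ]
```

View pics/crop0.png

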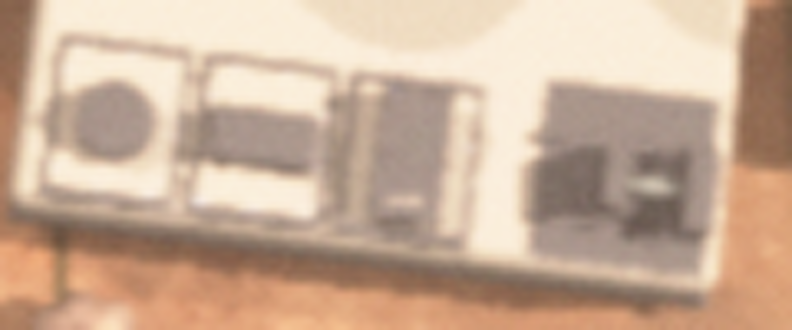

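The crop confirms the layout: disc at (115,120), bar at (258,138), rocker at (413,160) and the slide tab near (575,180). Next I'll fit the chopper pose and work out the approach.

```bash
cat >> h.py <<'E'
def fit(P,L):  # chopper (x,y,yaw) from world xy P and local xy L
    P=np.array(P)[:,:2];L=np.array(L);p=P-P.mean(0);l=L-L.mean(0)
    a=np.arctan2((l[:,0]*p[:,1]-l[:,1]*p[:,0]).sum(),(l*p).sum())
    R=np.array([[np.cos(a),-np.sin(a)],[np.sin(a),np.cos(a)]])
    return np.r_[P.mean(0)-R@L.mean(0),a]
def w(c,x,y):
    a=c[2];return c[:2]+np.array([np.cos(a)*x-np.sin(a)*y,np.sin(a)*x+np.cos(a)*y])
def tyaw(q): return 2*np.arctan2(q[1],q[0])
def plan(c,x,y,z):  # shift (units of 3cm) in tool axes after turning to chopper yaw
    s=sensors.read_state();t=tyaw(s["eef_rot"]);a=c[2]
    d=np.r_[w(c,x,y),z]-s["ee_pos"]
    print("turn units",-np.degrees(a-t)/8*-1*-1,"shift units",np.round(np.array([np.cos(a)*d[0]+np.sin(a)*d[1],np.sin(a)*d[0]-np.cos(a)*d[1],-d[2]])/.03,3),
      "F",np.round(s["ft_force"],1),"ee",np.round(s["ee_pos"],4),"t",s["time"])
E
python3 - <<'E'
from h import *
uv=[(115,120),(258,138),(413,160)];P=[ray("top",285+u/6.6,180+v/6.6,z) for (u,v),z in zip(uv,(.069,.069,.068))]
c=fit(P,[(-.06,.108),(-.06,.046),(-.06,-.016)]);print(c)
np.save("c.npy",c)
plan(c,-.06,-.02,.23)
m,f=cam("wrist");print(m)
E
```

```text
[ 0.55320655 -0.02851264 -0.14955224]
turn units 4.221038637624336 shift units [  4.803 -18.451  -0.272] F [ 0.3  0.1 -0.1] ee [ 0.2659 -0.5652  0.2218] t 0.1
{'vertical_fov': 71.00193570823042, 'cx': 320.03070085118384, 'cy': 200.31827498396376, 'hand_eye': array([[ 5.01495560e-04, -9.58637479e-01, -2.84629464e-01,
         7.76552085e-02],
       [ 9.99999872e-01,  4.63298082e-04,  2.01527242e-04,
        -2.85878681e-04],
       [-6.13232821e-05, -2.84629529e-01,  9.58637589e-01,
        -1.62299934e-01],
       [ 0.00000000e+00,  0.00000000e+00,  0.00000000e+00,
         1.00000000e+00]])}
```

```bash
python3 -m crank '[[[0,0,0],1],[[0,0,0],1],[[0,0,0],1],[[0,0,0],1],[[0,0,0],0.22],[[0.2,-1,0],0],[[0.2,-1,0],0],[[0.2,-1,0],0],[[0.2,-1,0],0],[[0.2,-1,0],0],[[0.2,-1,0],0]]' 0 20
python3 -m crank '[[[0.3,-1,0],0],[[0.3,-1,0],0],[[0.3,-1,0],0],[[0.3,-1,0],0],[[0.3,-1,0],0],[[0.3,-1,0],0],[[0.3,-1,0],0],[[0.3,-1,0],0],[[0.3,-1,0],0],[[0.3,-1,0],0],[[0.3,-1,0],0],[[0.3,-1,0],0]]'
python3 -m crank '[[[0,-0.45,0],0],[[0,0,0],0]]'
python3 - <<'E'
from h import *
c=np.load("c.npy");plan(c,-.06,-.02,.23)
s=sensors.read_state();print(s["eef_rot"],s["width"])
np.save("s1.npy",np.r_[s["ee_pos"],s["eef_rot"]]);save("wrist","w1.png")
E
```

```text
time: 1.48
ee_pos: [0.3287, -0.3919, 0.2225]
eef_rot: [0.997, -0.073, -0.0, 0.0]
ft_force: [-0.9, -0.0, 0.2]
width: 0.0002
grip_force: 0.0
time: 2.98
ee_pos: [0.4891, -0.0521, 0.2225]
eef_rot: [0.997, -0.073, -0.0, 0.0]
ft_force: [0.5, -0.7, -0.2]
width: 0.0004
grip_force: 0.0
time: 3.22
ee_pos: [0.4906, -0.0394, 0.2224]
eef_rot: [0.997, -0.074, -0.0, 0.0]
ft_force: [-0.6, 0.9, 0.1]
width: 0.0005
grip_force: 0.0
turn units 0.01669492536820973 shift units [ 0.009 -0.002 -0.252] F [-0.6  0.9  0.1] ee [ 0.4906 -0.0394  0.2224] t 3.225
[ 9.97291941e-01 -7.35441335e-02 -1.84144917e-04  1.00738548e-04] 0.0005224183260294525
```

View pics/w1.png

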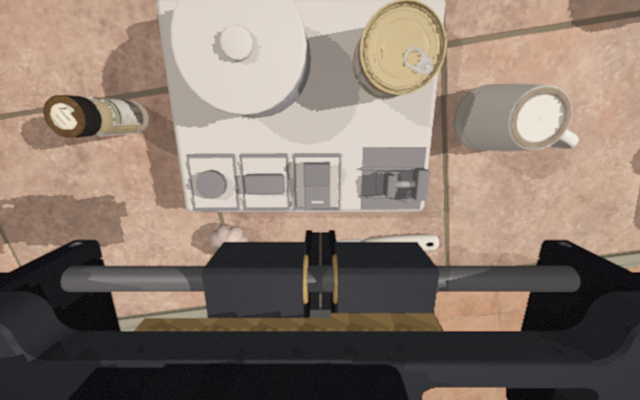

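The wrist view shows the disc at about (211,184), bar (265,184), rocker (317,178), tab (393,184) and keeper (423,184), with the fingers at (320,235). I'll crop it for exact positions.

```bash
cat >> h.py <<'E'
from scipy.spatial.transform import Rotation as Ro
def wray(s,u,v,z):
    m,f=cam("wrist");H=np.array(m["hand_eye"]);R=Ro.from_quat(s[3:]).as_matrix()
    o=R@H[:3,3]+s[:3];d=R@H[:3,:3]@np.array([(u-m["cx"])/f,(v-m["cy"])/f,1])
    return o+d*(z-o[2])/d[2]
E
python3 - <<'E'
from h import *
im=cv2.cvtColor(cv2.imread("pics/w1.png"),cv2.COLOR_BGR2RGB)
save(0,"crop1.png",cv2.resize(im[140:215,180:440],None,fx=3,fy=3,interpolation=cv2.INTER_CUBIC))
c=np.load("c.npy");s=np.load("s1.npy")
def loc(p):
    d=p[:2]-c[:2];a=c[2];return np.round([1e3*(np.cos(a)*d[0]+np.sin(a)*d[1]),1e3*(-np.sin(a)*d[0]+np.cos(a)*d[1])],1)
for n,u,v,z in(("disc",211,184,.069),("bar",265,184,.069),("tab",393,184,.08),("keeper",423,184,.075)):print(n,loc(wray(s,u,v,z)))
g=cv2.cvtColor(im,cv2.COLOR_RGB2GRAY)[150:212,180:440]
m=(g<115).astype(np.uint8)
n,_,st,ce=cv2.connectedComponentsWithStats(m)
for i in range(1,n):
    if st[i,4]>60:print(st[i]+[180,150,0,0,0],ce[i]+[180,150])
E
```

```text
disc [-57.1 105.6]
bar [-57.   43.3]
tab [ -54.  -101.6]
keeper [ -55.1 -136.9]
[ 361  168   66   32 1165] [390.38540773 183.42060086]
```

View pics/crop1.png

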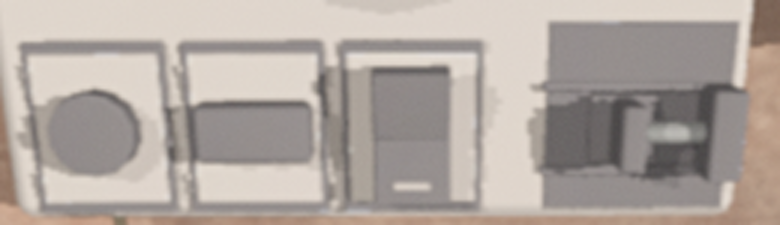

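```bash
python3 - <<'E'
from h import *
c=np.load("c.npy");c[:2]=w(c,.0025,-.002);np.save("c.npy",c);print(c)
plan(c,-.060,-.071,.063)
E
```

```text
[ 0.55538065 -0.03086281 -0.14955224]
turn units 0.004143614057268297 shift units [0.089 1.729 5.316] F [-0.1  0.2  0.3] ee [ 0.4906 -0.0404  0.2225] t 3.275
```

```bash
python3 -m crank '[[[0.09,0.9,0],0],[[0,0.83,0],0],[[0,0,1],0],[[0,0,1],0],[[0,0,1],0],[[0,0,1],0],[[0,0,0.6],0],[[0,0,0],0]]'
python3 - <<'E'
from h import *
c=np.load("c.npy")
plan(c,-.060,-.071,.063)
s=sensors.read_state();np.save("s2.npy",np.r_[s["ee_pos"],s["eef_rot"]]);im=save("wrist","w2.png");save(0,"crop2.png",im[100:400,150:560])
E
```

```text
time: 4.28
ee_pos: [0.485, -0.0921, 0.0838]
eef_rot: [0.997, -0.075, -0.001, -0.0]
ft_force: [0.4, -0.6, -0.1]
width: 0.0005
grip_force: 0.0
turn units -0.005586590579657544 shift units [ 0.017 -0.     0.693] F [ 0.4 -0.6 -0.1] ee [ 0.485  -0.0921  0.0838] t 4.275
```

View pics/crop2.png

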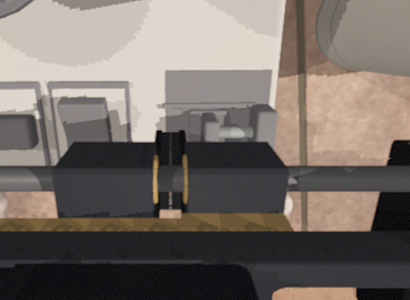

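The fingers are down left of the tab with clear space between (fingers at crop (170,135), tab at (212,128)), and nothing is touching. I'll go down and push.

```bash
python3 -m crank '[[[0,0,0.35],0],[[0,0,0.35],0],[[0,0,0],0],[[0,0.3,0],0],[[0,0.3,0],0],[[0,0.2,0],0],[[0,0,0],0]]'
python3 -c "
from h import *
plan(np.load('c.npy'),-.060,-.103,.063)"
```

```text
time: 5.2
ee_pos: [0.4823, -0.1159, 0.0637]
eef_rot: [0.997, -0.075, 0.0, 0.0]
ft_force: [-0.8, 0.9, -0.9]
width: 0.0003
grip_force: 0.0
turn units -0.006935721614477041 shift units [-0.012  0.266  0.023] F [-0.8  0.9 -0.9] ee [ 0.4823 -0.1159  0.0637] t 5.2
```

```bash
python3 -m crank '[[[0,0.15,0],0],[[0,0.1,0],0],[[0,0.1,0],0],[[0,0,0],0]]'
python3 -m crank '[[[0,0.1,0],0],[[0,0.1,0],0],[[0,0,0],0]]'
python3 -c "
from h import *
plan(np.load('c.npy'),-.060,-.103,.063)"
```

```text
time: 5.7
ee_pos: [0.4806, -0.1259, 0.0635]
eef_rot: [0.997, -0.075, 0.0, 0.0]
ft_force: [-0.2, -0.1, -0.6]
width: 0.0003
grip_force: 0.0
time: 6.08
ee_pos: [0.4803, -0.1282, 0.0636]
eef_rot: [0.997, -0.073, 0.0, -0.002]
ft_force: [1.1, 13.2, 2.8]
width: 0.0007
grip_force: 6.4
turn units 0.01919203891372492 shift units [-0.009 -0.149  0.019] F [ 1.1 13.2  2.8] ee [ 0.4803 -0.1282  0.0636] t 6.075
```

```bash
python3 -m crank '[[[0,0.1,0],0],[[0,0,0],0]]'
python3 -m crank '[[[0,-0.25,0],0],[[0,-0.3,0],0],[[0,0,-1],0],[[0,0,-1],0],[[0,-1,-0.5],0],[[0,-1,0],0],[[0,0,0],0]]'
python3 - <<'E'
from h import *
c=np.load("c.npy");plan(c,-.04,-.016,.085)
im=save("wrist","w3.png");save(0,"crop3.png",cv2.resize(im[60:310,150:550],None,fx=2,fy=2))
E
```

```text
time: 6.32
ee_pos: [0.4803, -0.1284, 0.0636]
eef_rot: [0.997, -0.072, -0.0, -0.003]
ft_force: [1.0, 22.6, 4.9]
width: 0.0005
grip_force: 11.3
time: 7.2
ee_pos: [0.4911, -0.0568, 0.1388]
eef_rot: [0.997, -0.073, 0.0, -0.0]
ft_force: [-0.4, -0.4, -0.1]
width: 0.0002
grip_force: 0.0
turn units 0.02281523241567798 shift units [ 0.658 -0.64   1.794] F [-0.4 -0.4 -0.1] ee [ 0.4911 -0.0568  0.1388] t 7.2
```

View pics/crop3.png

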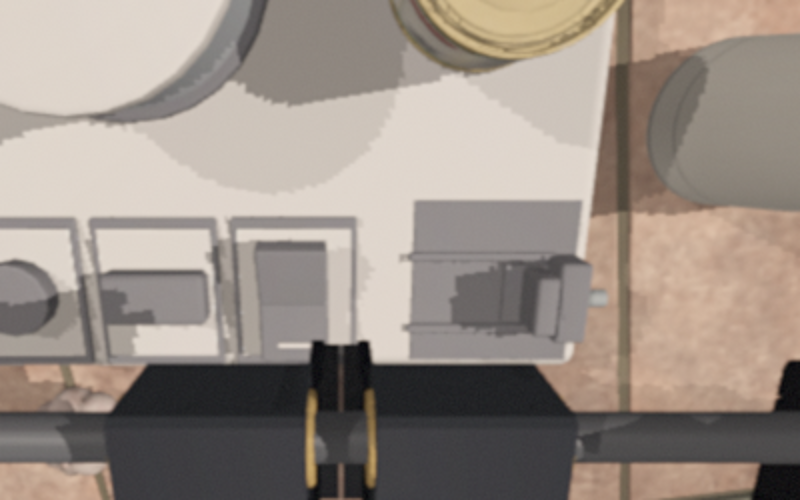

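The slide is against the keeper with its bolt end showing through at (598,297). The rocker's raised far half is at crop (292,272). I'll check the rocker's far edge and the bar against the pose.

```bash
python3 - <<'E'
from h import *
c=np.load("c.npy");st=sensors.read_state();s=np.r_[st["ee_pos"],st["eef_rot"]]
for n,u,v,z,x,y in(("far",291,243,.078,-.032,-.016),("bar",155,297,.069,-.06,.046),):
    d=wray(s,150+u/2,60+v/2,z)[:2]-w(c,x,y);a=c[2];print(n,d@[np.cos(a),np.sin(a)],d@[-np.sin(a),np.cos(a)])
plan(c,-.04,-.016,.082)
E
```

```text
far -0.0004334706767808051 -0.0010263190482989472
bar 0.001427105022778504 -0.0025404751859796374
turn units 0.009512216030446934 shift units [ 0.66  -0.696  1.885] F [-0.3 -0.9 -0.2] ee [ 0.4908 -0.0584  0.1385] t 7.25
```

```bash
python3 -m crank '[[[0.7,-0.67,0],0],[[0,0,0.9],0],[[0,0,0.9],0],[[0,0,0.2],0],[[0,0,0.15],0],[[0,0,0],0]]'
python3 -m crank '[[[0,0,0.1],0],[[0,0,0.1],0],[[0,0,0],0]]'
```

```text
time: 8.0
ee_pos: [0.5148, -0.0423, 0.0746]
eef_rot: [0.997, -0.075, 0.0, 0.0]
ft_force: [-0.6, -0.2, -0.2]
width: 0.0005
grip_force: 0.0
time: 8.38
ee_pos: [0.5155, -0.0421, 0.0701]
eef_rot: [0.997, -0.075, 0.001, 0.0]
ft_force: [-5.5, -0.8, 20.5]
width: 0.0008
grip_force: 10.3
```

```bash
python3 -m crank '[[[0,0,0.05],0],[[0,0,0],0]]'
python3 -m crank '[[[0,0,-1],0],[[0,0,-1],0],[[-1,0,0],0],[[0,0,0],0],[[0,0,0],0]]'
python3 - <<'E'
from h import *
c=np.load("c.npy");c2=c.copy();plan(c,-.0595,.0445,.0695)
im=save("wrist","w4.png");save(0,"crop4.png",cv2.resize(im[60:310,150:550],None,fx=2,fy=2))
E
```

```text
time: 8.62
ee_pos: [0.5156, -0.0421, 0.0698]
eef_rot: [0.997, -0.075, 0.001, 0.001]
ft_force: [-11.8, 0.6, 34.4]
width: 0.0005
grip_force: 17.5
time: 9.25
ee_pos: [0.4851, -0.0377, 0.1266]
eef_rot: [0.997, -0.075, 0.0, 0.0]
ft_force: [0.3, -0.1, 0.3]
width: 0.0003
grip_force: 0.0
turn units 0.00042724297059216565 shift units [ 0.298 -2.056  1.902] F [ 0.3 -0.1  0.3] ee [ 0.4851 -0.0377  0.1266] t 9.25
```

View pics/crop4.png

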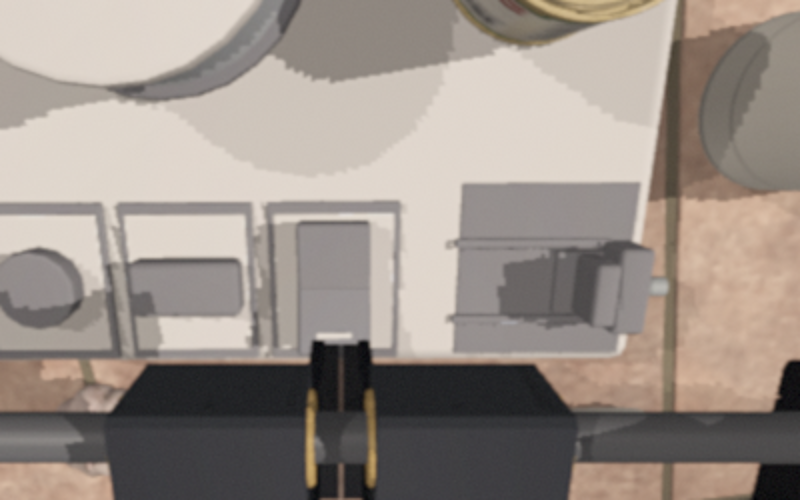

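The rocker is now flat at the far end and raised at the near end, and the lock is still fully across. On to the pulse key.

```bash
python3 -m crank '[[[0.3,-1,0],0],[[0,-1,0],0],[[0,-0.06,0.8],0],[[0,0,0.8],0],[[0,0,0.2],0],[[0,0,0],0]]'
python3 -m crank '[[[0,0,0.1],0],[[0,0,0.1],0],[[0,0,0.1],0],[[0,0,0],0]]'
python3 -c "
from h import *
plan(np.load('c.npy'),-.0595,.0445,.063)"
```

```text
time: 10.05
ee_pos: [0.5032, 0.0223, 0.0726]
eef_rot: [0.997, -0.075, -0.0, -0.0]
ft_force: [0.3, 0.1, 0.2]
width: 0.0004
grip_force: 0.0
time: 10.55
ee_pos: [0.5037, 0.0222, 0.064]
eef_rot: [0.997, -0.075, 0.001, -0.0]
ft_force: [1.9, 0.7, 4.4]
width: 0.0004
grip_force: 2.2
turn units 7.463223767169569e-05 shift units [-0.016  0.01   0.033] F [1.9 0.7 4.4] ee [0.5037 0.0222 0.064 ] t 10.55
```

```bash
python3 -m crank '[[[0,0,0.05],0],[[0,0,0.05],0],[[0,0,0],0],[[0,0,0],0]]'
python3 -c "
from h import *
plan(np.load('c.npy'),-.0595,.0445,.063)"
```

```text
time: 11.05
ee_pos: [0.5039, 0.0222, 0.0631]
eef_rot: [0.997, -0.075, 0.001, 0.0]
ft_force: [-8.9, -1.4, 31.4]
width: 0.0009
grip_force: 15.9
turn units -0.00020694495247499097 shift units [-0.021  0.011  0.002] F [-8.9 -1.4 31.4] ee [0.5039 0.0222 0.0631] t 11.05
```

```bash
python3 -m crank '[[[0,0,-0.02],0],[[0,0,0],0],[[0,0,0],0]]'
python3 - <<'E'
from h import *
save("wrist","w5.png");save("top","t5.png")
a=cv2.imread("pics/w5.png")[60:310,100:500];b=cv2.resize(cv2.imread("pics/t5.png")[120:260,250:450],None,fx=1.786,fy=1.786)[:250]
cv2.imwrite("pics/f.png",np.hstack([a,b]))
E
```

```text
time: 11.42
ee_pos: [0.5038, 0.0222, 0.0632]
eef_rot: [0.997, -0.075, 0.001, 0.0]
ft_force: [-5.9, -1.1, 24.6]
width: 0.0006
grip_force: 12.6
```

View pics/f.png

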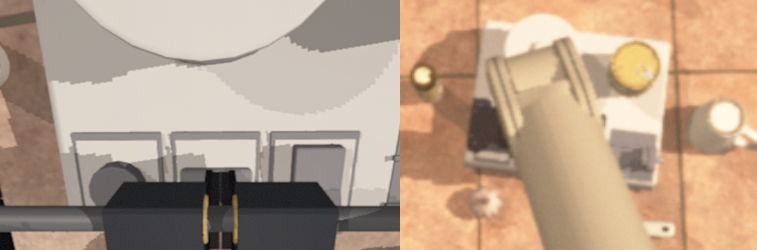

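The fingers are holding the oblong key down at (220,175) and the round key at (118,180) is untouched. The jar, tin, mug, garlic and peeler all look in place.

```bash
python3 -c "
from bench import r
print(r.close_job())"
```

```text
the job is handed in; nothing more can be done
None
```

The lid lock is fully across, the rocker is fully on, and the fingers are still holding the oblong pulse key down at about 25 N; it was done in that order and handed in at about 11.5 s, with the round key not pressed and nothing around the machine visibly moved.

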